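# Close, latch and lift the service kit case

## Task

The small green service kit case is packed; close it up and pick it up: shut the lid fully, swing the front latch up until it is fully home over the lid's catch, then take the case by the handle on its lid and lift it about 10 cm clear of the bench. Finish while holding it there in the gripper, level and still, carried by nothing else, with its parts inside; never tip it on the way and leave the other things on the bench alone.

Things in the scene. Friction and masses are not known exactly. Their poses are not given: they have to be found in the camera images.
- kit_case: Green steel case, 110 deep (own x) x 190 long (y) x 56 high shut (tray 36, lid 20), about 0.75 kg packed, loose. Origin: centre of its underside, z up; front with the latch at -x, lid hinge along the top of the rear wall. Its weight is balanced under the handle. Latched, the tray hangs from the lid by hinge and latch; unlatched, lifting the handle only opens the lid.
- case_lid (a joint): Lid angle in rad: 0 shut, grows as its front edge rises; partly open at the start. Stiff hinge: the lid stays where it is left and moves at about 0.1 N m; push it down on its flat top face (the rim of its front wall points at the hinge: pressing there only tips the case). Hinge line: along case y through case point (55, 0, 36) mm.
- lid_edge (a point): Middle of the lid's front top edge, 110 mm from the hinge line and 20 mm off the lid's underside; shut, it is at case point (-55, 0, 56) mm. The lid's top is flat and free for pressing within 25 mm of either end (case y 70 to 95 mm) and along the front 40 mm.
- handle (a point): Centre of the straight black grip on the lid: 14 wide x 14 high, 96 long along case y, flat sides, between two steel posts; with the lid shut it is at case point (0, 0, 88) mm, with 25 mm free beneath it. Take it at the middle, fingers closing along case x.
- case_latch (a joint): Latch angle in rad: 0 fully closed (plate upright, hook 2 mm over the lid's catch), grows as the latch tips outward (towards case -x). Stiff pivot (0.04 N m), stays where it is left. Close it only with the lid already shut, by pushing the tab towards the case along its arc.
- latch_tab (a point): Middle of the outer face of the black thumb tab on the steel latch plate, near its top; the tab is 26 wide and reaches 2 mm higher. Pin of the latch: along case y through case point (-61.5, 0, 18) mm; closed, this point is at case (-69, 0, 60) mm.
- piston_left: Piston, 43 across, 43 high, standing in the square foam pocket at case (0, 60) mm; origin: centre of its underside, 7 mm over the case's underside.
- piston_right: Piston, 43 across, 43 high, standing in the square foam pocket at case (0, -60) mm; origin: centre of its underside, 7 mm over the case's underside.
- spark_plug: Spark plug, 73 long, lying in the middle pocket; origin: its middle, at its underside.
- ratchet: Bystander: steel ratchet handle, 205 x 42 x 24, lying right of the case; origin: middle of its underside. Leave alone.
- oil_bottle: Bystander: orange plastic oil bottle with black cap, standing, 40 x 66 x 154 high; origin: centre of its underside. Leave alone.
- spanner: Bystander: steel combination spanner, 193 long, lying left of the case; origin: middle of its underside. Leave alone.
- marker: Bystander: red and black marker pen, 132 long, 16 thick; origin: middle of its underside. Leave alone.
There are look-alikes about, which are no part of the job. What is shaped like the piston_right but blue or purple is not meant.

How it is judged:
By the outcome, as a careful person would: the job done as asked, in the order asked, and still so for the second after the job is handed in, while the arm keeps its last pose, push and grip.
It also fails if it takes over 50 s, if anything falls off the work surface, if the arm or the gripper's body presses on something with over 40 N, if the wrist force passes 120 N, or if a joint passes its speed limit or range.

## Robot

A 6-joint arm with a two-finger parallel gripper is mounted at the origin on a cart in front of the work surface, level with it; the furniture and walls round the work are solid. World frame = base frame: x ahead of the robot, y to its left, z up, the work surface at z = 0. Lengths are in m, angles in rad, forces in N, time in s.
With the tool pointing down it reaches from about 0.35 to 0.725 m from the base axis. Payload 6 kg.
Tool frame: the origin (TCP) lies midway between the tips of the shut fingers; the grasp point (between the pads) lies 19 mm behind it; z points along the fingers, y is the line along which they close (so a half turn about z gives the same grasp; the last joint's range is limited). The gripper opens to 85 mm and grips with 20 to 120 N. Pads are 22 mm wide; open, the fingers measure 114 mm over their backs; the gripper's body (76 mm by 85 mm) begins 54 mm behind the grasp point. The pads swing forward as they close: fully open they stand 13 mm farther back than shut.
Start: joints at [-0.924, 0.04, 0.085, 0, -1.615, -0.334], TCP at [0.185, -0.571, 0.231] pointing down, gripper open.
Joint ranges: [-2.56, 2.56], [-1.29, 2.01], [-1.08, 1.49], [-3.29, 1.98], [-2.81, -0.18], [-2.99, 2.99]. Speed limits (rad/s): [2.57, 2.57, 3.01, 3.14, 3.14, 3.14].

## Interface

Orientations are given as [roll, pitch, yaw] about the fixed x, y, z axes, in that order (R = Rz(yaw) Ry(pitch) Rx(roll)).
In Python, from bench import robot gives the robot as it stands. The module is installed in compiled form; this text tells all that it offers.
- The arm moves only by the shell command python3 -m inch 'ROWS'. ROWS is a JSON object with one list for each field, all of the same length, 1 to 8, a row being the entries at one place: finger_gap (the finger opening in m), tx, ty, tz (the shift in normalised numbers (1 is 0.5 m)), drx, dry, drz (a rotation vector in a scale on which 1.0 is 4 rad); each row is the pose to reach, as a shift and turn from the pose commanded when the command began, along the tool's axes at that moment; what a row does not reach only later rows make up. A row lasts 1/12 s, in which the tool goes at most 0.0417 m and 0.125 rad, less where a joint would pass 70% of its speed; a pose out of reach is approached as far as the arm can. The fingers move at their own pace and stop on an object; the grip force is fixed at half the most. Time passes only in rows, so rows that do not move let the fingers close. It prints the time, the measured TCP pose, the force, the opening and the grip force at its end. Input that does not fit is refused with a message, and nothing moves.
- robot.read_state(): the state, without advancing time (a new reading comes with each control period).
- robot.get_image(name): name is "scene" or "top" or "wrist"; returns the picture (400x640x3 uint8, red, green, blue); there is no depth.
- robot.get_calibration(name): a dict with "K" (3x3 intrinsics, pixels), "origin" and "attitude" of the camera in the world. Camera axes: x right, y up, looking along -z (the intrinsics and any distortion apply to the point x, -y, -z); pixel columns grow to the right and rows downward; lengths in m; the calibration is good to about 2 mm. The wrist camera is an equidistant fisheye: a pixel r from the principal point sees the ray r / f radians off the axis. A picture is of the moment at which its call begins: read the wrist's pose just before it. get_calibration takes no time and is no camera call; for the wrist camera it gives the pose at the moment of the call.
- robot.finish_job(): hands the job in; it is judged then, once.
The state is a dict: "t": time; "q": joint angles; "qvel": joint speeds; "tau": joint torques, N m; "position": TCP position; "orientation": TCP orientation; "force": force on the tool from outside, world axes, zero at the start; "moment": the same for the moment, N m; "finger_gap": finger opening in m; "grip_force": force on a finger pad.
Only numpy, scipy, OpenCV 4.12 (cv2) and the standard library are available. Lean on these libraries where they do the work, as an engineer would, in place of code of your own. Each camera call takes 0.05 s, during which the arm holds its last target. There are 200 camera calls.

## Working session

There is one attempt and no reset: what is moved stays moved. The work goes in short steps, Python scripts to look and compute and a shell command to move; the robot and the scene stay as the last step left them, time stands still between calls to the robot, and variables do not carry over. Pictures are saved under pics/ and viewed, at most 11 in all, crops included, and the job is handed in when it is done.

```bash
mkdir -p pics
python3 - <<'E'
from bench import robot
import cv2
s=robot.read_state();print(s['t'],s['position'],s['orientation'],s['finger_gap'])
for n in("scene","top"):
    im=robot.get_image(n);cv2.imwrite(f"pics/{n}0.png",im[...,::-1]);c=robot.get_calibration(n);print(n,c)
E
```

```text
0.0 [ 0.18459252 -0.57054966  0.23026561] [ 3.13980922e+00 -1.60013279e-04 -2.82880399e+00] 0.08532461298227384
scene {'K': array([[432.77688934,   0.        , 323.27759695],
       [  0.        , 432.77688934, 194.22372139],
       [  0.        ,   0.        ,   1.        ]]), 'origin': array([-0.50956283, -0.66247522,  0.7079339 ]), 'attitude': array([ 1.08507358, -0.00297175, -1.07713695])}
top {'K': array([[509.04526692,   0.        , 316.54736367],
       [  0.        , 509.04526692, 196.26612254],
       [  0.        ,   0.        ,   1.        ]]), 'origin': array([ 0.45138023, -0.1027779 ,  1.59470233]), 'attitude': array([ 0.05443844,  0.00442579, -1.59430408])}
```

View pics/scene0.png

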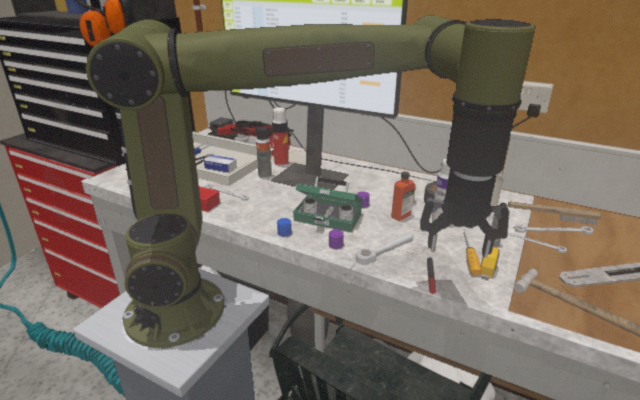

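View pics/top0.png

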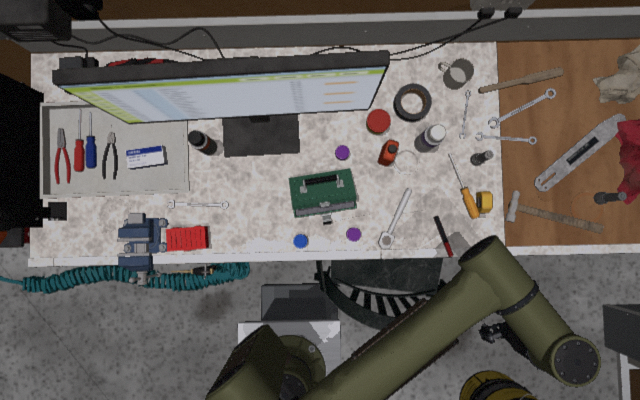

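The scene view shows the green case open at about (328,208). The top view shows it at (323,192), with its front and latch facing the robot. I'll enlarge both.

Run:
```python
import cv2,numpy as np
a=cv2.imread("pics/scene0.png")[170:245,280:375];b=cv2.imread("pics/top0.png")[155:235,275:375]
cv2.imwrite("pics/c1.png",np.vstack([cv2.resize(a,(380,300),interpolation=cv2.INTER_CUBIC)]));
a=cv2.resize(a,(380*1,300),interpolation=cv2.INTER_CUBIC)
b=cv2.resize(b,(400,320),interpolation=cv2.INTER_CUBIC)
c=np.zeros((320,800,3),np.uint8);c[:300,:380]=a;c[:,400:]=b
cv2.imwrite("pics/c1.png",c)
```

```text
(no output)
```

View pics/c1.png

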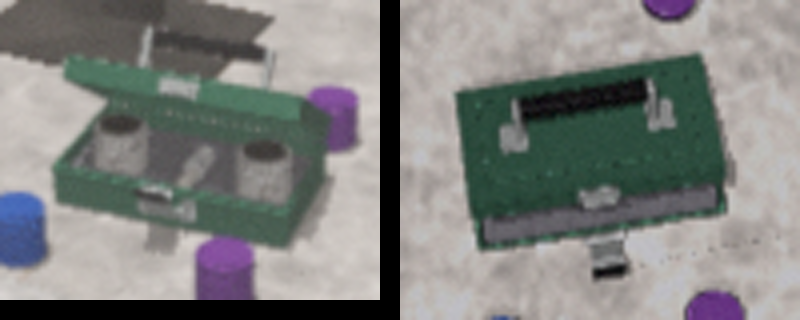

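The left crop shows the tray front corners at about (58,168), (57,200), (290,212) and (288,246). It also shows the lid's front top edge from (66,58) to (303,95) and the handle at (208,46). The right crop shows the tray front at (481,248) to (725,212), the handle at (583,98) and the latch tab at (609,270). Next I'll fit the case pose, lid angle and latch angle to these.

```bash
cat > h.py <<'E'
import numpy as np
from scipy.spatial.transform import Rotation as R
from scipy.optimize import least_squares
def proj(P,c):
    p=R.from_euler('xyz',c['attitude']).inv().apply(np.atleast_2d(P)-c['origin'])*[1,-1,-1]
    return (p/p[:,2:])@c['K'].T[:,:2]
def lid(P,t): # shut-lid case point (m) at lid angle t
    v=np.array(P,float)-[.055,0,.036];c,s=np.cos(t),np.sin(t)
    return np.array([.055+v[0]*c+v[2]*s,v[1],.036-v[0]*s+v[2]*c])
def latch(P,t): # tips towards -x
    v=np.array(P,float)-[-.0615,0,.018];c,s=np.cos(t),np.sin(t)
    return np.array([-.0615+v[0]*c-v[2]*s,v[1],.018+v[0]*s+v[2]*c])
def world(P,x): 
    return R.from_euler('z',x[2]).apply(P)+[x[0],x[1],x[5] if len(x)>5 else 0]
def tool(dw,st): return R.from_euler('xyz',st['orientation']).inv().apply(dw)
E
cat > fit.py <<'E'
from h import *; from bench import robot
cs,ct=robot.get_calibration("scene"),robot.get_calibration("top")
S=lambda u,v:(280+u/4-.375,170+v/4-.375); T=lambda u,v:(275+(u-400)/4-.375,155+v/4-.375)
I=lambda p,x:np.array(p)
L=lambda p,x:lid(p,x[3]); K=lambda p,x:latch(p,x[4])
obs=[(cs,I,(-.055,.095,.036),S(58,168)),(cs,I,(-.055,.095,0),S(57,200)),(cs,I,(-.055,-.095,.036),S(290,212)),(cs,I,(-.055,-.095,0),S(288,246)),
(cs,L,(-.055,.095,.056),S(66,58)),(cs,L,(-.055,-.095,.056),S(303,95)),(cs,L,(0,0,.088),S(208,46)),
(ct,I,(-.055,.095,.036),T(481,248)),(ct,I,(-.055,-.095,.036),T(725,212)),(ct,L,(0,0,.088),T(583,98)),
(ct,L,(.055,.095,.056),T(458,93)),(ct,L,(.055,-.095,.056),T(698,55)),(ct,K,(-.069,0,.060),T(609,276))]
def res(x): return np.concatenate([proj(world(f(p,x),x),c)[0]-uv for c,f,p,uv in obs])
b=min((least_squares(res,[.5,-.1,.1,t,1.2,0],loss='soft_l1') for t in(.3,.8)),key=lambda r:r.cost)
print(b.x.round(4),b.cost);print(res(b.x).reshape(-1,2).round(1).tolist())
x=b.x
for n,p in dict(lid_edge=lid((-.055,0,.056),x[3]),press=lid((-.04,-.082,.056),x[3]),handle=lid((0,0,.088),x[3]),tab=latch((-.069,0,.06),x[4])).items(): print(n,world(p,x).round(4))
np.save("x.npy",x)
E
python3 fit.py
```

```text
[ 0.5416 -0.116   0.1371  0.606   0.5665 -0.0014] 3.870617636421179
[[-0.9, -1.1], [-0.3, 0.8], [-0.4, -0.8], [-0.3, 0.9], [0.5, -0.5], [0.4, 0.4], [0.8, 0.3], [-0.2, 0.5], [0.0, -0.4], [0.1, 0.6], [-1.0, -0.2], [0.6, -0.7], [0.4, -0.0]]
lid_edge [ 0.5178 -0.1193  0.1137]
press [ 0.5412 -0.1988  0.1052]
handle [ 0.5806 -0.1106  0.1087]
tab [ 0.4521 -0.1284  0.048 ]
```

```bash
cat > wp.py <<'E'
from h import *; from bench import robot
x=np.load("x.npy"); cs=robot.get_calibration("scene")
for t in(.57,2.2): print("tab px in crop",t,((proj(world(latch((-.069,0,.06),t),x),cs)[0]-[280,170])*4).round())
s=robot.read_state()
for t in(.9,.65,.4,.2,.1,0):
    p=lid((-.045,-.08,.056),t)+[.015,0,0]; w=world(p,x); print(t,w.round(4),tool(w-s['position'],s).round(4))
print("case x axis in tool now",tool([np.cos(x[2]),np.sin(x[2]),0],s))
E
python3 wp.py
```

```text
tab px in crop 0.57 [151. 192.]
tab px in crop 2.2 [151. 263.]
0.9 [ 0.5758 -0.192   0.1254] [-0.4887  0.2396  0.1053]
0.65 [ 0.555  -0.1949  0.111 ] [-0.4681  0.2432  0.1196]
0.4 [ 0.5384 -0.1972  0.092 ] [-0.4515  0.2461  0.1387]
0.2 [ 0.5287 -0.1985  0.0741] [-0.4419  0.2478  0.1566]
0.1 [ 0.5253 -0.199   0.0645] [-0.4385  0.2484  0.1662]
0 [ 0.5228 -0.1994  0.0546] [-0.4361  0.2488  0.1761]
case x axis in tool now [-9.84609174e-01 -1.74770115e-01 -4.25708368e-04]
```

The manual's scale: shifts go in shares of 0.5 m and turns go in shares of 4 rad. Converting my numbers, -0.27 m / 0.5 = -0.54, 0.13 m / 0.5 = 0.26, -0.8 rad / 4 = -0.2.

```bash
python3 -m inch '{"finger_gap": [0, 0, 0, 0, 0, 0, 0, 0], "tx": [-0.54, -0.54, -0.54, -0.54, -0.54, -0.54, -0.54, -0.54], "ty": [0.26, 0.26, 0.26, 0.26, 0.26, 0.26, 0.26, 0.26], "tz": [0, 0, 0, 0, 0, 0, 0, 0], "drx": [0, 0, 0, 0, 0, 0, 0, 0], "dry": [0, 0, 0, 0, 0, 0, 0, 0], "drz": [-0.2, -0.2, -0.2, -0.2, -0.2, -0.2, -0.2, -0.2]}'
cat > to.py <<'E'
from h import *; from bench import robot; import sys
# args: case x y z of TCP -> tool shift and rz to go
x=np.load("x.npy"); s=robot.read_state()
A=[float(v) for v in sys.argv[1:]]
for i in range(0,len(A),3):
    w=world(A[i:i+3],x); print(w.round(4),tool(w-s['position'],s).round(4))
g=R.from_euler('xyz',[np.pi,0,x[2]-np.pi/2]); o=R.from_euler('xyz',s['orientation'])
print("rotvec",(o.inv()*g).as_rotvec().round(3),"F",s['force'].round(2),"t",s['t'],"q",s['q'].round(2))
E
python3 to.py .015 -.08 .16
```

```text
t: 0.77
position: [0.4047, -0.3602, 0.2304]
orientation: [3.141, 0.001, -2.021]
force: [-1.1, -1.2, 0.1]
finger_gap: -0.0001
grip_force: 0.0
[ 0.5674 -0.1932  0.1586] [-0.2211 -0.0737  0.0721]
rotvec [ 0.     0.002 -0.588] F [-1.13 -1.22  0.07] t 0.7667 q [-0.36 -0.11 -0.07 -0.   -1.62 -0.09]
```

In the tool's units: -0.221 m / 0.5 = -0.442, -0.074 m / 0.5 = -0.148, -0.588 rad / 4 = -0.147.

```bash
python3 -m inch '{"finger_gap": [0, 0, 0, 0, 0, 0, 0, 0], "tx": [-0.442, -0.442, -0.442, -0.442, -0.442, -0.442, -0.442, -0.442], "ty": [-0.148, -0.148, -0.148, -0.148, -0.148, -0.148, -0.148, -0.148], "tz": [0.12, 0.12, 0.12, 0.12, 0.12, 0.12, 0.12, 0.12], "drx": [0, 0, 0, 0, 0, 0, 0, 0], "dry": [0, 0, 0, 0, 0, 0, 0, 0], "drz": [-0.147, -0.147, -0.147, -0.147, -0.147, -0.147, -0.147, -0.147]}'
python3 to.py .03 -.08 .127 .01 -.08 .1125 -.007 -.08 .0935 -.018 -.08 .0755 -.024 -.08 .066 -.03 -.08 .056
python3 - <<'E'
from bench import robot
import cv2,numpy as np
s=cv2.cvtColor(robot.get_image("scene")[120:250,250:400],4);t=cv2.cvtColor(robot.get_image("top")[140:240,260:400],4)
c=np.zeros((400,800,3),np.uint8);s=cv2.resize(s,(400,346));t=cv2.resize(t,(400,286));c[:346,:400]=s;c[:286,400:]=t
cv2.imwrite("pics/c2.png",c)
E
```

```text
t: 1.43
position: [0.5658, -0.1973, 0.1695]
orientation: [3.138, 0.001, -1.439]
force: [-0.0, -0.5, 0.3]
finger_gap: -0.0002
grip_force: 0.0
[ 0.5823 -0.1911  0.1256] [-0.0039 -0.0172  0.0438]
[ 0.5624 -0.1939  0.1111] [-0.0037  0.0027  0.0584]
[ 0.5456 -0.1962  0.0921] [-0.0036  0.0197  0.0774]
[ 0.5347 -0.1977  0.0741] [-0.0036  0.0306  0.0954]
[ 0.5288 -0.1985  0.0646] [-0.0035  0.0366  0.105 ]
[ 0.5228 -0.1994  0.0546] [-0.0035  0.0426  0.115 ]
rotvec [ 0.003  0.001 -0.005] F [-0.05 -0.48  0.3 ] t 1.4333 q [-0.    0.04 -0.02 -0.   -1.51  0.13]
```

View pics/c2.png

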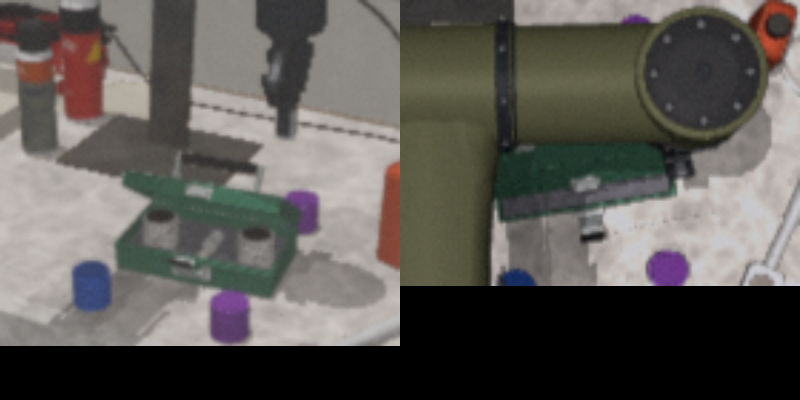

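The gripper hangs above the lid's right end, shown at (287,130) in the left crop, and the case is unmoved. I'll press the lid along its arc.

In the tool's units: 0.106 m / 0.5 = 0.212, -0.004 m / 0.5 = -0.008.

```bash
python3 -m inch '{"finger_gap": [0, 0, 0, 0, 0, 0, 0, 0], "tx": [-0.008, -0.008, -0.008, -0.008, -0.008, -0.008, -0.008, -0.008], "ty": [0.006, 0.006, 0.02, 0.04, 0.05, 0.062, 0.068, 0.074], "tz": [0.06, 0.11, 0.132, 0.156, 0.174, 0.192, 0.202, 0.212], "drx": [0, 0, 0, 0, 0, 0, 0, 0], "dry": [0, 0, 0, 0, 0, 0, 0, 0], "drz": [0, 0, 0, 0, 0, 0, 0, 0]}'
python3 to.py -.027 -.08 .061 -.03 -.08 .056
```

```text
t: 2.2
position: [0.5282, -0.2002, 0.0658]
orientation: [-3.14, -0.0, -1.442]
force: [0.0, 0.2, 0.2]
finger_gap: -0.0001
grip_force: 0.2
[ 0.5258 -0.1989  0.0596] [-0.0015  0.0023  0.0061]
[ 0.5228 -0.1994  0.0546] [-0.0015  0.0053  0.0111]
rotvec [-0.001 -0.    -0.008] F [0.03 0.24 0.23] t 2.2 q [-0.01 -0.01 -0.27  0.   -1.31  0.14]
```

In the tool's units: 0.011 m / 0.5 = 0.022, 0.009 m / 0.5 = 0.018.

```bash
python3 -m inch '{"finger_gap": [0, 0, 0, 0], "tx": [0, 0, 0, 0], "ty": [0.006, 0.012, 0.012, 0.012], "tz": [0.01, 0.018, 0.022, 0.022], "drx": [0, 0, 0, 0], "dry": [0, 0, 0, 0], "drz": [0, 0, 0, 0]}'; python3 -m inch '{"finger_gap": [0, 0, 0], "tx": [0, 0, 0], "ty": [0, 0, 0], "tz": [0.002, 0.004, 0.004], "drx": [0, 0, 0], "dry": [0, 0, 0], "drz": [0, 0, 0]}'
python3 to.py -.03 -.08 .056
python3 - <<'E'
from bench import robot
import cv2,numpy as np
s=cv2.cvtColor(robot.get_image("scene")[160:250,270:390],4)
cv2.imwrite("pics/c3.png",cv2.resize(s,(720,540),interpolation=cv2.INTER_CUBIC))
E
```

```text
t: 2.53
position: [0.5225, -0.2005, 0.056]
orientation: [-3.141, -0.001, -1.441]
force: [-3.7, 0.1, 7.3]
finger_gap: -0.0001
grip_force: 3.8
t: 2.78
position: [0.5226, -0.2006, 0.0557]
orientation: [-3.141, -0.002, -1.44]
force: [-9.2, 3.9, 17.4]
finger_gap: -0.0001
grip_force: 8.2
[ 0.5228 -0.1994  0.0546] [-0.0012 -0.0004  0.0011]
rotvec [-0.001 -0.002 -0.006] F [-9.2   3.87 17.37] t 2.7833 q [-0.01 -0.02 -0.29  0.   -1.29  0.14]
```

View pics/c3.png

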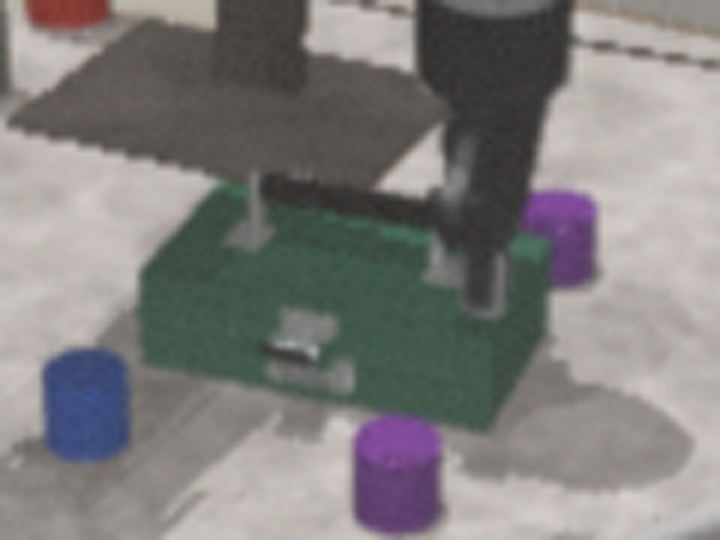

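The lid is down flat, with the catch at (310,325) and the tab still tipped out at (290,350). Next I'll go round to the front.

In the tool's units: 0.105 m / 0.5 = 0.21, -0.08 m / 0.5 = -0.16.

```bash
python3 -m inch '{"finger_gap": [0, 0, 0, 0, 0, 0, 0], "tx": [0, 0, -0.04, -0.1, -0.16, -0.16, -0.16], "ty": [0, 0.04, 0.11, 0.17, 0.21, 0.21, 0.21], "tz": [-0.06, -0.13, -0.13, -0.13, -0.13, -0.13, -0.13], "drx": [0, 0, 0, 0, 0, 0, 0], "dry": [0, 0, 0, 0, 0, 0, 0], "drz": [0, 0, 0, 0, 0, 0, 0]}'
python3 to.py -.13 0 .045
python3 - <<'E'
from bench import robot
import cv2,numpy as np
s=cv2.cvtColor(robot.get_image("scene"),4)[160:250,270:390]
t=cv2.cvtColor(robot.get_image("top"),4)[150:240,280:370]
c=np.zeros((600,800,3),np.uint8)
c[:300,:400]=cv2.resize(s,(400,300),interpolation=cv2.INTER_CUBIC);c[:400,400:]=cv2.resize(t,(400,400),interpolation=cv2.INTER_CUBIC)
w=cv2.cvtColor(robot.get_image("wrist"),4);c[300:,:400]=cv2.resize(w,(480,300))[:,40:440]
cv2.imwrite("pics/c4.png",c)
E
```

```text
t: 3.42
position: [0.4078, -0.1335, 0.1185]
orientation: [-3.138, 0.0, -1.438]
force: [0.6, -0.1, 0.2]
finger_gap: -0.0001
grip_force: 0.0
[ 0.4128 -0.1338  0.0436] [ 0.0009 -0.0047  0.0749]
rotvec [-0.004  0.    -0.004] F [ 0.61 -0.1   0.21] t 3.4167 q [ 0.16 -0.44 -0.53 -0.   -1.47 -0.03]
```

View pics/c4.png

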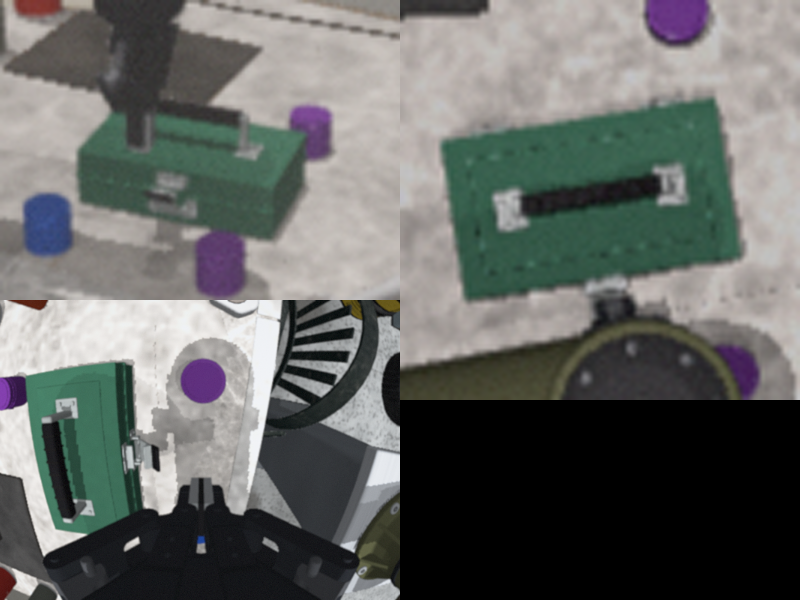

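The lid is flush. In the top crop its corners are (443,140), (715,98), (741,258) and (468,299), and the handle is at (592,195). I'll refit, then turn the tool a quarter so the knuckles clear the handle.

```bash
cat > fit2.py <<'E'
from h import *; from bench import robot
cs,ct=robot.get_calibration("scene"),robot.get_calibration("top")
S=lambda u,v:(270+u*.3-.35,160+v*.3-.35); T=lambda u,v:(280+(u-400)*.225-.39,150+v*.225-.39)
obs=[(cs,(-.055,.095,.056),S(79,148)),(cs,(-.055,-.095,.056),S(272,186)),(cs,(-.055,.095,0),S(80,203)),(cs,(-.055,-.095,0),S(272,239)),
(ct,(.055,.095,.056),T(443,140)),(ct,(.055,-.095,.056),T(715,98)),(ct,(-.055,-.095,.056),T(741,258)),(ct,(-.055,.095,.056),T(468,299)),(ct,(0,0,.095),T(592,195))]
def res(x): return np.concatenate([proj(world(p,[*x[:3],0,0,x[3]]),c)[0]-uv for c,p,uv in obs])
b=least_squares(res,[.54,-.116,.137,0],loss='soft_l1');print(b.x.round(4),b.cost,res(b.x).reshape(-1,2).round(1).tolist())
x=np.load("x.npy");x[:3]=b.x[:3];x[5]=0;np.save("x.npy",x)
E
python3 fit2.py
python3 -m inch '{"finger_gap": [0, 0, 0, 0, 0, 0, 0, 0], "tx": [0, 0, 0, 0, 0, 0, 0, 0], "ty": [-0.006, -0.006, -0.006, -0.006, -0.006, -0.006, -0.006, -0.006], "tz": [0, 0, 0, 0, 0, 0, 0, 0], "drx": [0, 0, 0, 0, 0, 0, 0, 0], "dry": [0, 0, 0, 0, 0, 0, 0, 0], "drz": [0.025, 0.2, 0.2, 0.2, 0.2, 0.2, 0.2, 0.2]}'
python3 to.py -.12 0 .048
```

```text
[ 0.5409 -0.1167  0.1288  0.001 ] 0.8785669952940669 [[-0.3, 0.2], [0.6, 0.2], [-0.1, -0.7], [-0.0, 0.3], [-0.3, 0.0], [0.4, -0.0], [0.2, -0.2], [-0.5, 0.1], [-0.0, 0.0]]
t: 4.23
position: [0.4112, -0.1347, 0.1166]
orientation: [3.14, -0.002, -2.245]
force: [-0.1, 0.4, 0.0]
finger_gap: 0.0002
grip_force: 0.0
[ 0.4219 -0.1321  0.048 ] [-0.0088 -0.0068  0.0685]
rotvec [ 0.002 -0.001 -0.803] F [-0.13  0.42  0.02] t 4.2333 q [ 0.15 -0.42 -0.52 -0.   -1.47 -0.83]
```

In the tool's units: 0.078 m / 0.5 = 0.156, 0.05 m / 0.5 = 0.1, 0.768 rad / 4 = 0.192.

```bash
python3 -m inch '{"finger_gap": [0, 0, 0, 0, 0, 0, 0, 0], "tx": [-0.01, -0.01, -0.01, -0.01, -0.01, -0.01, -0.01, -0.01], "ty": [-0.006, -0.006, -0.006, -0.006, -0.006, -0.006, -0.006, -0.006], "tz": [0, 0, 0, 0.04, 0.1, 0.14, 0.156, 0.156], "drx": [0, 0, 0, 0, 0, 0, 0, 0], "dry": [0, 0, 0, 0, 0, 0, 0, 0], "drz": [0.192, 0.192, 0.192, 0.192, 0.192, 0.192, 0.192, 0.192]}'
python3 to.py -.105 0 .038  -.08 0 .04
```

```text
t: 4.9
position: [0.4151, -0.1325, 0.037]
orientation: [3.141, -0.005, -3.006]
force: [-0.3, 0.1, 0.2]
finger_gap: 0.0001
grip_force: 0.0
[ 0.4367 -0.1301  0.038 ] [-0.0217 -0.0006 -0.0011]
[ 0.4615 -0.1269  0.04  ] [-0.0467 -0.0008 -0.0032]
rotvec [ 0.004 -0.004 -1.564] F [-0.29  0.15  0.22] t 4.9 q [ 0.16 -0.36 -0.63 -0.   -1.31 -1.59]
```

In the tool's units: -0.041 m / 0.5 = -0.082, -0.038 m / 0.5 = -0.076.

```bash
python3 -m inch '{"finger_gap": [0, 0, 0, 0, 0, 0, 0, 0], "tx": [-0.02, -0.036, -0.046, -0.056, -0.066, -0.076, -0.082, -0.082], "ty": [0, 0, 0, 0, 0, -0.002, -0.002, -0.002], "tz": [0, 0, 0, 0, 0, -0.002, -0.004, -0.004], "drx": [0, 0, 0, 0, 0, 0, 0, 0], "dry": [0, 0, 0, 0, 0, 0, 0, 0], "drz": [0, 0, 0, 0, 0, 0, 0, 0]}'
python3 to.py -.08 0 .04
```

```text
t: 5.57
position: [0.4579, -0.1275, 0.0414]
orientation: [3.141, 0.0, -3.008]
force: [-0.4, -0.5, 0.0]
finger_gap: 0.0
grip_force: 0.0
[ 0.4615 -0.1269  0.04  ] [-0.0037  0.      0.0014]
rotvec [-0.     0.    -1.566] F [-0.35 -0.54  0.02] t 5.5667 q [ 0.15 -0.24 -0.53 -0.   -1.29 -1.59]
```

In the tool's units: -0.004 m / 0.5 = -0.008, -0.002 m / 0.5 = -0.004.

```bash
for i in 1; do python3 -m inch '{"finger_gap": [0, 0, 0], "tx": [-0.004, -0.008, -0.008], "ty": [0, 0, 0], "tz": [0, 0, 0], "drx": [0, 0, 0], "dry": [0, 0, 0], "drz": [0, 0, 0]}'; python3 -m inch '{"finger_gap": [0, 0], "tx": [-0.003, -0.003], "ty": [0, 0], "tz": [0, 0], "drx": [0, 0], "dry": [0, 0], "drz": [0, 0]}'; done; python3 to.py -.08 0 .04
python3 - <<'E'
from bench import robot
import cv2,numpy as np
w=cv2.cvtColor(robot.get_image("wrist"),4)
s=cv2.cvtColor(robot.get_image("scene"),4)[180:240,290:370]
c=np.zeros((600,800,3),np.uint8);c[:300,:480]=cv2.resize(w,(480,300));c[300:,:400]=cv2.resize(s,(400,300),interpolation=cv2.INTER_CUBIC)
c[300:,400:]=cv2.resize(w[200:400,190:450],(390,300)).repeat(1,0)[:, :390] if False else cv2.resize(w[200:400,190:450],(400,300))
cv2.imwrite("pics/c5.png",c)
E
```

```text
t: 5.82
position: [0.4609, -0.1271, 0.0413]
orientation: [-3.142, -0.001, -3.009]
force: [-3.5, -0.6, 1.6]
finger_gap: -0.0001
grip_force: 1.5
t: 5.98
position: [0.4613, -0.1272, 0.0413]
orientation: [-3.141, -0.003, -3.009]
force: [-7.6, -0.1, 5.7]
finger_gap: 0.0001
grip_force: 4.1
[ 0.4615 -0.1269  0.04  ] [-0.0003  0.0003  0.0013]
rotvec [ 0.003 -0.003 -1.567] F [-7.59 -0.06  5.74] t 5.9833 q [ 0.15 -0.23 -0.52  0.   -1.29 -1.59]
```

View pics/c5.png

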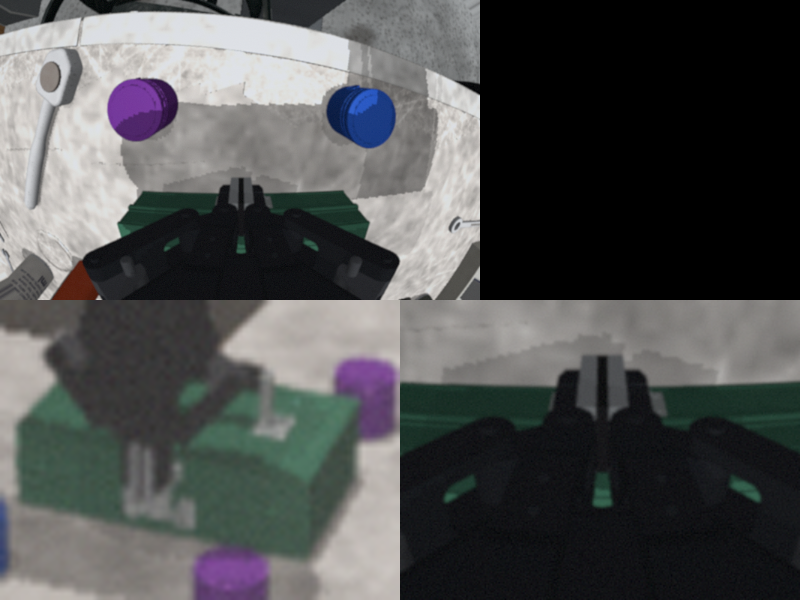

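Contact came where a closed tab should be, at 9 N. I'll back off, rise and look.

In the tool's units: -0.08 m / 0.5 = -0.16, 0.06 m / 0.5 = 0.12.

```bash
python3 -m inch '{"finger_gap": [0, 0, 0, 0, 0], "tx": [0.04, 0.1, 0.12, 0.12, 0.12], "ty": [0, 0, 0, 0, 0], "tz": [0, 0, -0.08, -0.16, -0.16], "drx": [0, 0, 0, 0, 0], "dry": [0, 0, 0, 0, 0], "drz": [0, 0, 0, 0, 0]}'
python3 - <<'E'
from bench import robot
import cv2,numpy as np
st=robot.read_state();print(st['position'],st['force'])
s=cv2.cvtColor(robot.get_image("scene"),4)[160:250,270:390]
t=cv2.cvtColor(robot.get_image("top"),4)[150:240,280:370]
c=np.zeros((400,800,3),np.uint8)
c[:300,:400]=cv2.resize(s,(400,300),interpolation=cv2.INTER_CUBIC);c[:400,400:]=cv2.resize(t,(400,400),interpolation=cv2.INTER_CUBIC)
cv2.imwrite("pics/c6.png",c)
E
```

```text
t: 6.5
position: [0.4063, -0.1359, 0.1297]
orientation: [-3.138, 0.013, -3.008]
force: [1.6, 0.6, 1.8]
finger_gap: -0.0003
grip_force: 0.0
[ 0.40628075 -0.13589208  0.12973786] [1.61118796 0.57507729 1.80522672]
```

View pics/c6.png

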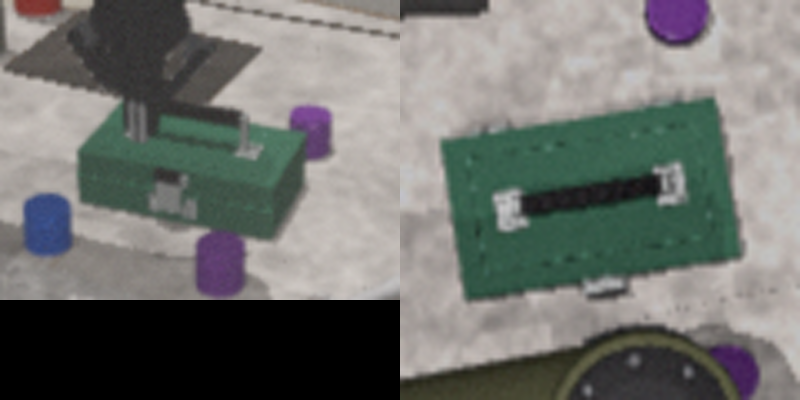

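```bash
python3 to.py -.115 0 .045 -.0805 0 .047
python3 - <<'E'
from h import *; from bench import robot
x=np.load("x.npy"); cs=robot.get_calibration("scene")
for t in(0,.1,.2): print(t,((proj(world(np.array([latch((-.069,y,z),t) for y,z in((-.013,.062),(.013,.062))]),x),cs)-[270,160]+.35)/.3).round(1).tolist())
E
```

```text
[ 0.4268 -0.1314  0.045 ] [-0.022   0.0002  0.0786]
[ 0.461 -0.127  0.047] [-0.0565  0.0001  0.0768]
rotvec [-0.005  0.005 -1.567] F [ 0.33  0.81 -1.12] t 6.6 q [ 0.16 -0.45 -0.53  0.   -1.49 -1.6 ]
0 [[181.8, 172.3], [154.7, 167.0]]
0.1 [[180.0, 175.5], [152.9, 170.2]]
0.2 [[178.3, 179.1], [151.2, 173.8]]
```

The tab's top edge, at about (155,168) to (187,172), matches a latch angle of 0. I'll give it one firmer push a bit higher to be sure.

In the tool's units: 0.077 m / 0.5 = 0.154, -0.059 m / 0.5 = -0.118.

```bash
python3 -m inch '{"finger_gap": [0, 0, 0, 0, 0, 0, 0, 0], "tx": [-0.04, -0.04, -0.05, -0.08, -0.1, -0.11, -0.118, -0.118], "ty": [0, 0, 0, 0, 0, 0, 0, 0], "tz": [0.08, 0.154, 0.154, 0.154, 0.154, 0.154, 0.154, 0.154], "drx": [0, 0, 0, 0, 0, 0, 0, 0], "dry": [0, 0, 0, 0, 0, 0, 0, 0], "drz": [0, 0, 0, 0, 0, 0, 0, 0]}'; python3 -m inch '{"finger_gap": [0, 0], "tx": [-0.004, -0.004], "ty": [0, 0], "tz": [0, 0], "drx": [0, 0], "dry": [0, 0], "drz": [0, 0]}'; python3 to.py -.0805 0 .047
```

```text
t: 7.27
position: [0.4616, -0.1272, 0.0449]
orientation: [-3.141, -0.002, -3.009]
force: [-2.9, -0.6, 2.5]
finger_gap: 0.0
grip_force: 1.2
t: 7.43
position: [0.4623, -0.1273, 0.0449]
orientation: [-3.141, -0.003, -3.009]
force: [-7.6, -0.5, 5.4]
finger_gap: 0.0002
grip_force: 3.9
[ 0.461 -0.127  0.047] [ 0.0012  0.0004 -0.0021]
rotvec [ 0.002 -0.003 -1.567] F [-7.65 -0.5   5.41] t 7.4333 q [ 0.15 -0.23 -0.51  0.   -1.3  -1.59]
```

In the tool's units: -0.125 m / 0.5 = -0.25, -0.07 m / 0.5 = -0.14, -0.8 rad / 4 = -0.2.

```bash
python3 -m inch '{"finger_gap": [0, 0, 0, 0.085, 0.085, 0.085, 0.085, 0.085], "tx": [0.06, 0.1, 0.1, 0.1, 0.04, -0.04, -0.1, -0.1], "ty": [0, 0, 0, 0, 0, 0, 0, 0], "tz": [0, -0.06, -0.14, -0.22, -0.25, -0.25, -0.25, -0.25], "drx": [0, 0, 0, 0, 0, 0, 0, 0], "dry": [0, 0, 0, 0, 0, 0, 0, 0], "drz": [0, 0, 0, -0.025, -0.2, -0.2, -0.2, -0.2]}'; python3 to.py 0 0 .16
```

```text
t: 8.1
position: [0.5162, -0.1192, 0.1676]
orientation: [3.14, -0.001, -2.402]
force: [-1.0, 0.0, -2.0]
finger_gap: 0.0605
grip_force: 0.0
[ 0.5409 -0.1167  0.16  ] [-0.02   -0.0147  0.0075]
rotvec [ 0.002 -0.    -0.96 ] F [-0.96  0.04 -1.98] t 8.1 q [ 0.15 -0.14 -0.21 -0.   -1.51 -0.98]
```

Run:
```python
from bench import robot
s=robot.read_state();print(s['finger_gap'],s['position'],s['orientation'])
```

```text
0.06053800561568763 [ 0.51621123 -0.11921673  0.16755522] [ 3.13990361e+00 -1.40801795e-03 -2.40208768e+00]
```

In the tool's units: -0.02 m / 0.5 = -0.04, -0.0147 m / 0.5 = -0.0294, -0.96 rad / 4 = -0.24.

```bash
python3 -m inch '{"finger_gap": [0.085, 0.085, 0.085, 0.085, 0.085, 0.085, 0.085, 0.085], "tx": [-0.04, -0.04, -0.04, -0.04, -0.04, -0.04, -0.04, -0.04], "ty": [-0.0294, -0.0294, -0.0294, -0.0294, -0.0294, -0.0294, -0.0294, -0.0294], "tz": [0, 0, 0, 0, 0, 0, 0, 0], "drx": [0, 0, 0, 0, 0, 0, 0, 0], "dry": [0, 0, 0, 0, 0, 0, 0, 0], "drz": [-0.24, -0.24, -0.24, -0.24, -0.24, -0.24, -0.24, -0.24]}'; python3 to.py 0.0005 0 .07
python3 - <<'E'
from bench import robot
import cv2
w=cv2.cvtColor(robot.get_image("wrist"),4);cv2.imwrite("pics/c7.png",w)
E
```

```text
t: 8.77
position: [0.5379, -0.1176, 0.1698]
orientation: [-3.141, 0.0, -1.442]
force: [0.2, 0.4, 0.1]
finger_gap: 0.085
grip_force: 0.0
[ 0.5414 -0.1166  0.07  ] [-0.0006 -0.0034  0.0998]
rotvec [-0.001  0.    -0.   ] F [0.17 0.42 0.15] t 8.7667 q [ 0.15 -0.09 -0.16 -0.   -1.51 -0.02]
```

View pics/c7.png

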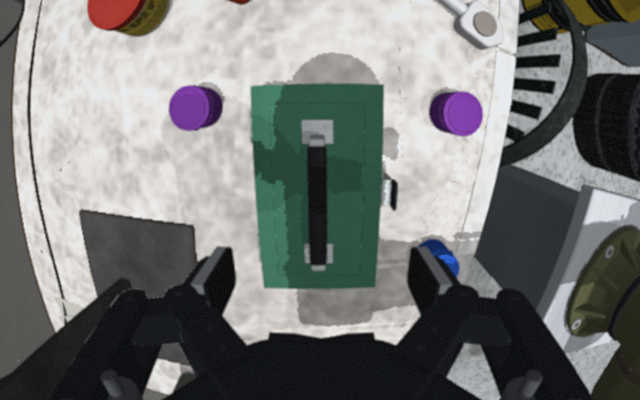

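The handle, at columns 309–326 and rows 125–262, is centred between the open fingers. I'll descend and grip.

In the tool's units: 0.099 m / 0.5 = 0.198, 0.095 m / 0.5 = 0.19.

```bash
python3 -m inch '{"finger_gap": [0.085, 0.085, 0.085, 0.085, 0.085, 0.085], "tx": [-0.0012, -0.0012, -0.0012, -0.0012, -0.0012, -0.0012], "ty": [-0.0068, -0.0068, -0.0068, -0.0068, -0.0068, -0.0068], "tz": [0.06, 0.12, 0.16, 0.19, 0.198, 0.198], "drx": [0, 0, 0, 0, 0, 0], "dry": [0, 0, 0, 0, 0, 0], "drz": [0, 0, 0, 0, 0, 0]}'; python3 -m inch '{"finger_gap": [0, 0, 0, 0, 0, 0, 0, 0], "tx": [0, 0, 0, 0, 0, 0, 0, 0], "ty": [0, 0, 0, 0, 0, 0, 0, 0], "tz": [0, 0, 0, 0, 0, 0, 0, 0], "drx": [0, 0, 0, 0, 0, 0, 0, 0], "dry": [0, 0, 0, 0, 0, 0, 0, 0], "drz": [0, 0, 0, 0, 0, 0, 0, 0]}'; python3 to.py 0 0 .07
```

```text
t: 9.32
position: [0.5406, -0.1167, 0.0695]
orientation: [3.14, 0.0, -1.45]
force: [0.7, 1.8, -0.0]
finger_gap: 0.0848
grip_force: 0.0
t: 9.98
position: [0.541, -0.1167, 0.0708]
orientation: [3.141, -0.0, -1.448]
force: [-4.1, 0.9, 3.9]
finger_gap: 0.0127
grip_force: 59.4
[ 0.5409 -0.1167  0.07  ] [-0.0001  0.0001  0.0008]
rotvec [ 0.    -0.    -0.006] F [-4.11  0.93  3.94] t 9.9833 q [ 0.15 -0.04 -0.29  0.   -1.32 -0.03]
```

Gripped at 59 N. I'll lift slowly, first a little to check the latch holds.

In the tool's units: -0.018 m / 0.5 = -0.036, -0.016 m / 0.5 = -0.032.

```bash
python3 -m inch '{"finger_gap": [0, 0, 0, 0, 0, 0, 0], "tx": [0, 0, 0, 0, 0, 0, 0], "ty": [0, 0, 0, 0, 0, 0, 0], "tz": [-0.004, -0.01, -0.016, -0.024, -0.032, -0.036, -0.036], "drx": [0, 0, 0, 0, 0, 0, 0], "dry": [0, 0, 0, 0, 0, 0, 0], "drz": [0, 0, 0, 0, 0, 0, 0]}'
python3 - <<'E'
from bench import robot
import cv2,numpy as np
s=cv2.cvtColor(robot.get_image("scene"),4)[160:250,270:390]
c=cv2.resize(s,(600,450),interpolation=cv2.INTER_CUBIC)
cv2.imwrite("pics/c8.png",c);st=robot.read_state();print(st['force'],st['moment'])
E
```

```text
t: 10.57
position: [0.5415, -0.1166, 0.0889]
orientation: [-3.141, 0.0, -1.449]
force: [0.3, 0.1, -7.0]
finger_gap: 0.013
grip_force: 58.9
[-0.4002087   0.36802097 -7.65597719] [-0.01689298  0.03273814  0.03106545]
```

View pics/c8.png

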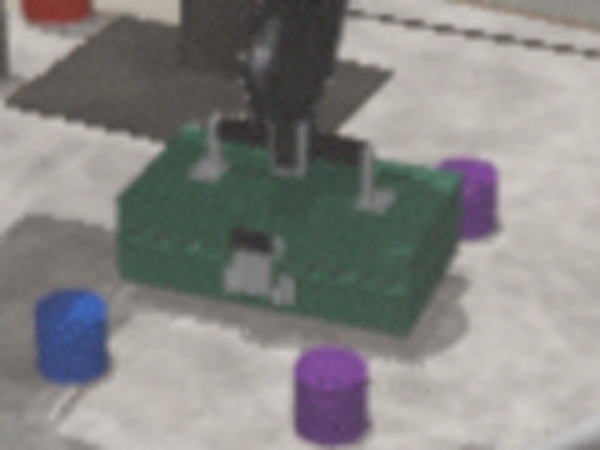

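The case is off the bench, shut and latched, and the 7.5 N reading is its full weight. I'll raise it to 10 cm.

In the tool's units: -0.083 m / 0.5 = -0.166, -0.081 m / 0.5 = -0.162.

```bash
python3 -m inch '{"finger_gap": [0, 0, 0, 0, 0, 0, 0, 0], "tx": [0, 0, 0, 0, 0, 0, 0, 0], "ty": [0, 0, 0, 0, 0, 0, 0, 0], "tz": [-0.012, -0.036, -0.064, -0.094, -0.124, -0.148, -0.162, -0.166], "drx": [0, 0, 0, 0, 0, 0, 0, 0], "dry": [0, 0, 0, 0, 0, 0, 0, 0], "drz": [0, 0, 0, 0, 0, 0, 0, 0]}'; python3 -m inch '{"finger_gap": [0, 0, 0, 0, 0, 0, 0, 0], "tx": [0, 0, 0, 0, 0, 0, 0, 0], "ty": [0, 0, 0, 0, 0, 0, 0, 0], "tz": [0, 0, 0, 0, 0, 0, 0, 0], "drx": [0, 0, 0, 0, 0, 0, 0, 0], "dry": [0, 0, 0, 0, 0, 0, 0, 0], "drz": [0, 0, 0, 0, 0, 0, 0, 0]}'
python3 - <<'E'
from bench import robot
import cv2
s=cv2.cvtColor(robot.get_image("scene"),4)[130:250,260:420]
cv2.imwrite("pics/c9.png",cv2.resize(s,(640,480),interpolation=cv2.INTER_CUBIC));st=robot.read_state();print(st['force'],abs(st['qvel']).max())
E
```

```text
t: 11.28
position: [0.5419, -0.1167, 0.1734]
orientation: [-3.139, -0.0, -1.449]
force: [0.2, 0.2, -6.5]
finger_gap: 0.0127
grip_force: 58.9
t: 11.95
position: [0.5412, -0.1167, 0.1712]
orientation: [3.141, 0.0, -1.449]
force: [-1.3, 0.7, -7.2]
finger_gap: 0.0126
grip_force: 58.9
[ 0.21804449  0.00957099 -8.16756093] 0.0015828382371393041
```

View pics/c9.png

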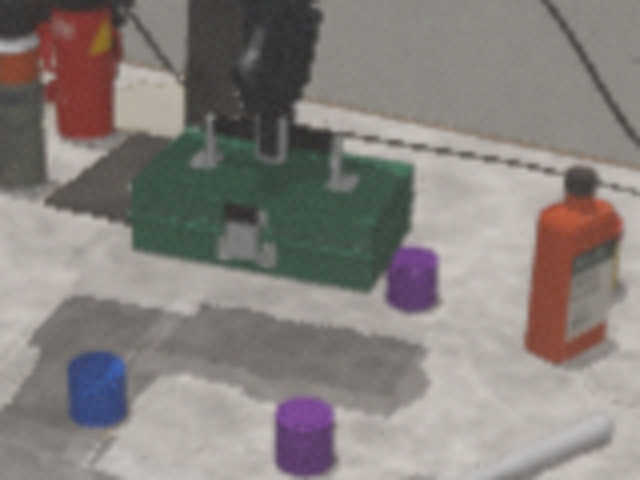

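The case hangs level and still, about 10 cm up, latched and touching nothing else. I'm handing it in.

```bash
python3 -c "
from bench import robot
print(robot.finish_job())"
```

```text
the job is handed in; nothing more can be done
None
```

I shut and latched the kit case, lifted it by its handle about 10 cm clear of the bench, and handed the job in at about 12 s with it held level and still; no verdict came back.

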